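Empty the lemon bin of the larder organiser into the fruit bowl

ROBOT

A 6-joint arm with a two-finger parallel gripper is mounted at the origin on a cart in front of the work surface, level with it; the furniture and walls round the work are solid. World frame = base frame: x ahead of the robot, y to its left, z up, the work surface at z = 0. Lengths are in m, angles in degrees, forces in N, time in s.
With the tool pointing down it reaches from about 0.35 to 0.875 m from the base axis. Payload 4.2 kg.
Tool frame: the origin (TCP) lies on the front face of the gripper's body, between the roots of the fingers; the fingertips stand 70 mm ahead of it and the grasp point (between the pads) lies 51 mm ahead of it; z points along the fingers, y is the line along which they close (so a half turn about z gives the same grasp; the last joint's range is limited). The gripper opens to 87 mm and grips with 3 to 60 N. Pads are 19 mm wide; open, the fingers measure 117 mm over their backs; the gripper's body (75 mm by 190 mm) begins 51 mm behind the grasp point.
Start: joints at [-56.975, 22.042, 0.453, 0, -68.411, -14.817], TCP at [0.195, -0.594, 0.292] pointing down, gripper open.
Joint ranges: [-179.83, 179.83], [-69.29, 118.12], [-61.27, 80.66], [-181.25, 117.63], [-171.15, -9.14], [-177.46, 177.46]. Speed limits (degrees/s): [159.86, 159.86, 180, 180, 180, 180].

INTERFACE

Orientations are given as a 3x3 rotation matrix whose columns are the frame's x, y, z axes.
In Python, from station import r gives the robot as it stands.
- The arm moves only by the shell command python3 -m pendant 'ROWS' [OPENING]. ROWS is JSON, a list of rows, each a list of 2 entries, a list of its own where there are three numbers: the shift along the tool's x, y, z in mm, then the turn, a rotation vector about the tool's x, y, z in rad. A call has 1 to 10 rows; each row is the pose to reach, as a shift and turn from the pose commanded when the call began, along the tool's axes at that moment; what a row does not reach only later rows make up. A row lasts 1/10 s, in which the tool goes at most 50 mm and 8.59 degrees, less where a joint would pass 70% of its speed; a pose out of reach is approached as far as the arm can. A call with a gripper value outside its range is refused whole. OPENING is the opening, from 0 (shut) to 1 (fully open), set as the call begins (- or left out, the last holds). The fingers move at their own pace and stop on an object; the grip force is fixed at half the most. Time passes only in rows, so rows that repeat a pose let the fingers close. It gives the time, the measured TCP pose, the force, the opening and the grip force at its end, in the units of the state.
- r.sense(): the state, without advancing time (a new reading comes with each control period).
- r.capture(name): name is "scene" or "top" or "wrist"; returns a dict with "frame" (384x512x3 uint8, red, green, blue), "vertical_fov" (degrees; the focal length in pixels is half the picture's height over the tangent of half this angle, whatever the lens; pixels are square), "cx", "cy" (the principal point, pixels), "rvec" (rotation vector, rad) and "tvec" (3), from world to camera coordinates, as OpenCV has them. Camera axes: x right, y down, z forward; pixel columns grow to the right and rows downward; lengths in m; the calibration is good to about 2 mm. The wrist camera is an equidistant fisheye: a pixel r from the principal point sees the ray r / f radians off the axis. A picture is of the moment at which its call begins. There is no depth.
- r.finish_job(): hands the job in; it is judged then, once.
The state is a dict: "time_s": time; "joints": joint angles; "joint_velocities": joint speeds; "effort": joint torques, N m; "tcp_pos": TCP position; "ee_rot": TCP orientation; "wrist_force": force on the tool from outside, world axes, zero at the start; "moment": the same for the moment, N m; "gripper_width": opening from 0.0 (shut) to 1.0 (fully open); "gripper_force": force on a finger pad.
Only numpy, scipy, OpenCV 4.12 (cv2) and the standard library are available. Lean on these libraries where they do the work, as an engineer would, in place of code of your own. Each camera call takes 0.05 s, during which the arm holds its last target. There are 200 camera calls.

TASK

Swing up the handle of the bin that holds the two lemons and lift that bin by it straight up out of the wooden organiser, lemons and all, then stand it upright on the bare worktop. Let go of the handle, take the bin again round its body and tip both lemons over its sloping front into the blue bowl. Then stand the empty bin upright on the worktop and let go; leave the bowl, the other two bins and everything else where they are.

Things in the scene. Friction and masses are not known exactly. Their poses are not given: they have to be found in the camera images.
- organiser: Wooden organiser frame, fixed, 208 (x) x 254 (y) x 62 mm high; origin at the centre of its underside, z up, front (card holders) to its -x. Three open-topped slots side by side, centres at y = -80, 0, +80 mm, each 184 x 72 mm, floor 8 mm up, walls to 62 mm, dividers 8 mm thick. Each holds one bin, all fronts to -x, with 2 mm of play all round
- lemon_bin_centre (a point): Middle of the white blue-rimmed bin that holds the lemons (its slot varies), half-way up, 35 mm over its underside. 180 mm long (its x), 68 mm wide (its y), 70 mm high (its z, up), walls 3 mm; about 0.36 kg with handle and lemons
- lemon_bin_bail (a joint): Angle of that bail (rad) about the bin's y axis: 0 straight up, positive leaning to the bin's rear (+x), negative to its front; stops at -1.2 and 1.2. It pivots with light friction (0.04 N m) and stays where it is left. Starts anywhere between -0.8 and 0.8
- lemon_bin: The same bin; origin at the centre of its underside. Its -x end is the sloping scoop front: the front wall leans outward, from 36 mm behind the front edge at the floor to the front edge at the rim. The side walls are plain upright rectangles over the full length and height; the rear (+x) wall is upright
- lemon_bin_handle: Wooden grip of that bin's handle, origin at its middle: a round sleeve 14 mm thick, 40 mm long, lying along the bin's y. The handle is a stiff wire bail, 68 mm wide, 55 mm from its pivot line to the grip. The pivots stand on the side walls, 8 mm over the rim (43 mm over the bin's middle) and 6 mm to the rear (+x) of the bin's middle
- lemon_a_centre (a point): Centre of one lemon (71 x 53 x 51 mm, 85 g), in the rear half of the bin
- lemon_b_centre (a point): Centre of the other lemon, alike, in the front half of the bin
- bowl: Round blue bowl, loose, 0.8 kg, 240 mm across the rim, 80 mm high, open at the top; origin at the centre of its underside. The worktop between it and the organiser is bare, but for a pencil and a pastry cutter (54 mm across, 30 mm high) at the front edge
- cutter_bin_centre (a point): Middle (half-way up) of the bin of the same make that holds pastry cutters
- jar_bin_centre (a point): Middle (half-way up) of the bin of the same make that holds a lying spice jar
- pepper_mill: Bystander: dark wooden pepper mill, 58 mm thick, 170 mm tall; origin under its centre
- onion: Bystander: brown onion, 79 mm across, 85 mm tall; origin under its centre
- garlic: Bystander: garlic bulb, 60 mm across, 58 mm tall; origin under its centre
- honey: Bystander: honey jar, 71 mm across, 110 mm tall; origin under its centre
- jam_a: Bystander: jam jar with red checked lid, 66 mm across, 82 mm tall; origin under its centre
- cork_jar_a: Bystander: jar with a cork, 56 mm across, 111 mm tall; origin under its centre
There are look-alikes about, which are no part of the job. Leave any turquoise look-alike of the part that bears lemon_a_centre alone.

How it is judged:
By the outcome, as a careful person would: the job done as asked, in the order asked, and still so for the second after the job is handed in, with the robot touching nothing.
It also fails if it takes over 69 s, if anything falls off the work surface, if the arm or the gripper's body presses on something with over 40 N, if the wrist force passes 120 N, or if a joint passes its speed limit or range.

## Working session

There is one attempt and no reset: what is moved stays moved. The work goes in short steps, Python scripts to look and compute and a shell command to move; the robot and the scene stay as the last step left them, time stands still between calls to the robot, and variables do not carry over. Pictures are saved under pics/ and viewed, at most 10 in all, crops included, and the job is handed in when it is done.

```bash
mkdir -p pics; ls; cat > h.py <<'E'
import numpy as np, cv2
from station import r
def cap(n,fn=None):
    c=r.capture(n); np.save(f'{n}.npy',c,allow_pickle=True)
    if fn: cv2.imwrite('pics/'+fn,c['frame'][:,:,::-1])
    return c
def load(n): return np.load(f'{n}.npy',allow_pickle=True).item()
def f(c): return 192/np.tan(np.radians(c['vertical_fov']/2))
def ray(c,u,v,fish=False):
    R=cv2.Rodrigues(np.array(c['rvec'],float))[0]; t=np.array(c['tvec'],float).ravel()
    a=np.array([u-c['cx'],v-c['cy']])/f(c)
    if fish:
        th=np.linalg.norm(a); d=np.r_[a/th*np.sin(th),np.cos(th)]
    else: d=np.r_[a,1]
    return -R.T@t, R.T@d
def at(c,u,v,z,fish=False):
    o,d=ray(c,u,v,fish); return o+d*(z-o[2])/d[2]
def proj(c,p,fish=False):
    R=cv2.Rodrigues(np.array(c['rvec'],float))[0]; q=R@np.array(p)+np.array(c['tvec'],float).ravel()
    if fish:
        n=np.hypot(q[0],q[1]); th=np.arctan2(n,q[2]); return q[:2]/n*th*f(c)+[c['cx'],c['cy']]
    return q[:2]/q[2]*f(c)+[c['cx'],c['cy']]
E
python3 - <<'E'
from h import *
a=cap('scene');b=cap('top')
print(a['frame'].shape)
im=np.hstack([a['frame'],b['frame']])[:,:,::-1]
cv2.imwrite('pics/s.png',cv2.resize(a['frame'][:,:,::-1],(800,600),interpolation=cv2.INTER_CUBIC))
cv2.imwrite('pics/t.png',cv2.resize(b['frame'][:,:,::-1],(800,600),interpolation=cv2.INTER_CUBIC))
print(ray(a,256,192),ray(b,256,192),r.sense())
E
```

```text
pics
(384, 512, 3)
(array([-0.18318121,  1.41852498,  0.88630413]), array([ 0.48211723, -0.74013109, -0.4689778 ])) (array([0.32179029, 0.20981084, 1.67431813]), array([ 0.13819261, -0.02399104, -0.99039042])) {'time_s': 0.1, 'joints': array([-5.69770273e+01,  2.20864161e+01,  3.89410828e-01, -2.51906923e-02,
       -6.84103858e+01, -1.48167159e+01]), 'joint_velocities': array([ 0.05601886, -0.10134736,  0.23817967,  0.05879474,  0.00540581,
       -0.07545313]), 'effort': array([-4.06751878e-04, -3.91688490e+01,  1.87936270e+01,  4.23195809e+00,
        1.34389472e-02, -8.06993648e-05]), 'tcp_pos': array([ 0.19518066, -0.59333488,  0.29128085]), 'ee_rot': array([[-9.49988562e-01, -3.12283960e-01, -6.78671507e-04],
       [-3.12284686e-01,  9.49986871e-01,  1.79429963e-03],
       [ 8.43980270e-05,  1.91650285e-03, -9.99998160e-01]]), 'wrist_force': array([-0.67122424, -0.37750496,  0.99300648]), 'moment': array([0.04217488, 0.01974616, 0.04890434]), 'gripper_force': 0.0, 'gripper_width': 0.9989675772835218}
```

View pics/s.png

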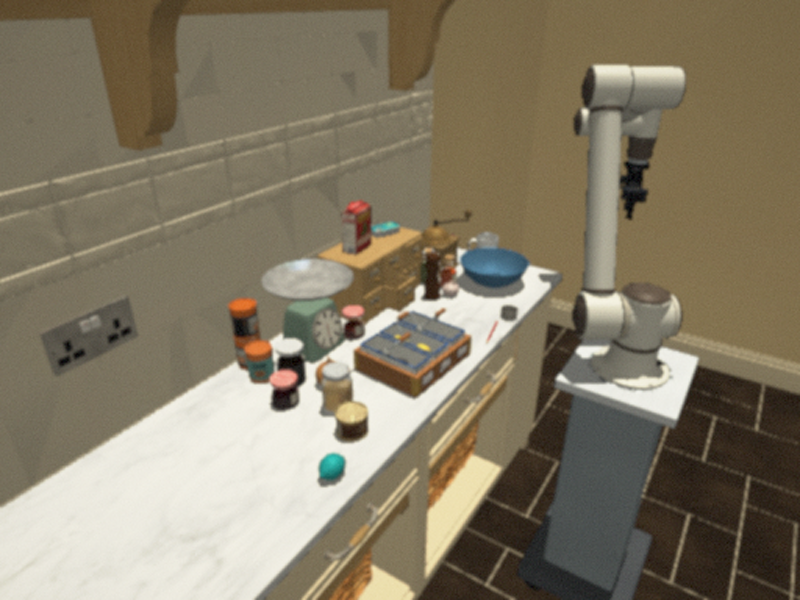

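View pics/t.png

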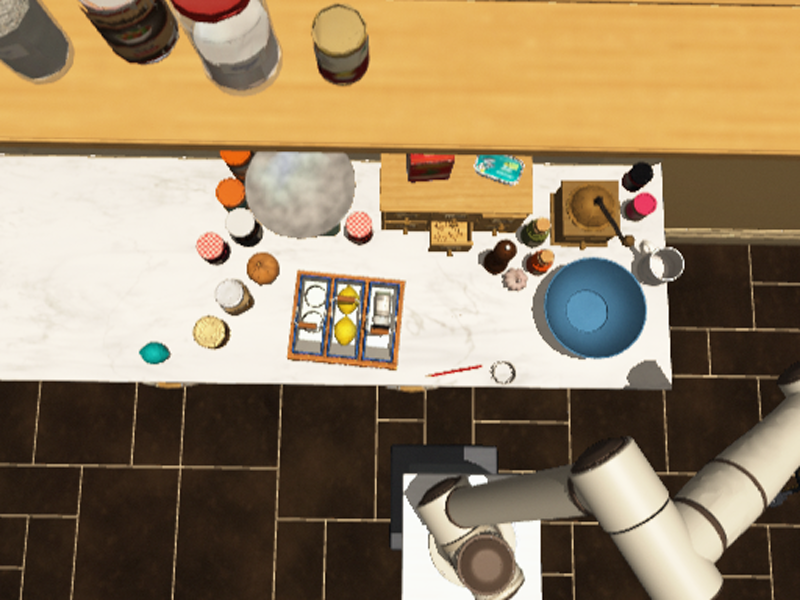

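Top view: the organiser is at about (347,320), with the two yellow lemons in its middle bin at (347,298) and (345,330). The left bin holds cutters and the right bin a jar. A turquoise lemon look-alike lies at (155,352), so I'll leave that alone. The bowl is at (595,308), the pencil at (455,370) and the cutter at (502,372). I'll confirm with one enlarged crop.

```bash
python3 - <<'E'
from h import *
c=load('top'); f0=c['frame'][165:245,180:265,::-1]
cv2.imwrite('pics/tc.png',cv2.resize(f0,None,fx=7,fy=7,interpolation=cv2.INTER_CUBIC))
k=0.64
for n,(u,v),z in [('bowl',(595,308),.08),('bowlL',(545,308),.08),('bowlR',(646,308),.08),('cutter',(502,372),.03),('mill',(505,250),.17),('millbase',(490,264),0),('garlic',(514,280),.04),('penL',(430,376),0),('penR',(481,366),0),('edge',(350,383),0)]:
    print(n,at(c,u*k,v*k,z).round(3))
for n,(u,v) in dict(bl=(289,359),br=(397,368),tr=(405,281),tl=(298,271)).items(): print(n,at(c,u*k,v*k,.062).round(3))
E
```

```text
bowl [ 0.532 -0.279  0.08 ]
bowlL [ 0.531 -0.163  0.08 ]
bowlR [ 0.534 -0.397  0.08 ]
cutter [ 0.385 -0.071  0.03 ]
mill [ 0.646 -0.057  0.17 ]
millbase [ 0.648 -0.05   0.   ]
garlic [ 0.602 -0.1    0.04 ]
penL [0.374 0.096 0.   ]
penR [ 0.399 -0.026  0.   ]
edge [0.355 0.286 0.   ]
bl [0.406 0.424 0.062]
br [0.389 0.176 0.062]
tr [0.592 0.16  0.062]
tl [0.612 0.41  0.062]
```

View pics/tc.png

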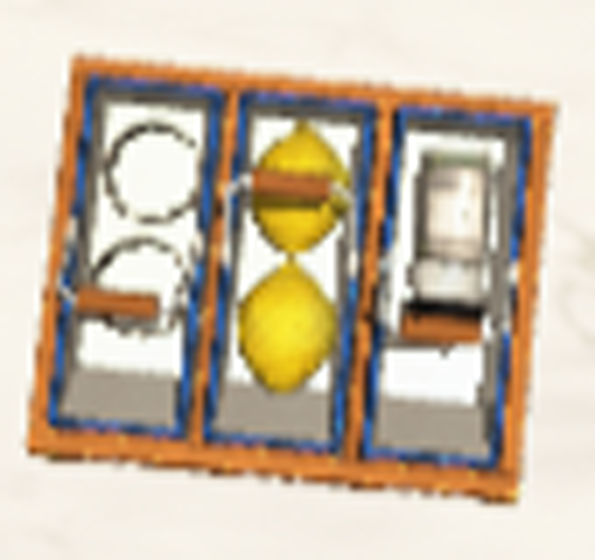

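The crop confirms it. The middle bin holds two real yellow lemons at crop (297,187) and (288,325), and its grip at (292,186) leans to the rear. Next I'll work out the grip pose and the first move.

```bash
cat >> h.py <<'E'
from scipy.spatial.transform import Rotation as Rn
YAW=np.radians(-3.9)
def rot(*cols): return np.array(cols,float).T
def Rdown(ang,tilt=0):
    "tool down, y axis at ang deg in world; tilt deg about tool y"
    a=np.radians(ang); y=np.array([np.cos(a),np.sin(a),0]); z=np.array([0,0,-1.]); x=np.cross(y,z)
    return rot(x,y,z)@Rn.from_rotvec([0,np.radians(tilt),0]).as_matrix()
def go(gp,R,off=.051):
    s=r.sense(); E=s['ee_rot']; t=np.array(gp)-off*R[:,2]-s['tcp_pos']
    print('shift mm',(E.T@t*1000).round(1),'turn',Rn.from_matrix(E.T@R).as_rotvec().round(3),'tcp target',(t+s['tcp_pos']).round(3))
E
python3 - <<'E'
from h import *
c=load('top'); ex=np.array([np.cos(YAW),np.sin(YAW),0]); C=np.array([.4998,.2925,.043])
u,v=180+292/7,165+186/7
for a in np.arange(-1,1.01,.1):
    p=C+.006*ex+np.array([0,0,.043])+.055*(np.sin(a)*ex+np.array([0,0,np.cos(a)]))
    q=proj(c,p); 
    if abs(q[1]-v)<6: print(round(a,1),p.round(3),q.round(1),(u,v))
# rim corners of lemon bin from crop
for (a,b) in [(240,95),(377,108),(205,440),(343,452)]: print(at(c,180+a/7,165+b/7,.078).round(3))
go([.545,.29,.22],Rdown(176))
E
```

```text
0.2 [0.517 0.291 0.14 ] [221.6 197. ] (221.71428571428572, 191.57142857142858)
0.3 [0.522 0.291 0.139] [221.8 195.5] (221.71428571428572, 191.57142857142858)
0.4 [0.527 0.291 0.137] [221.9 194.1] (221.71428571428572, 191.57142857142858)
0.5 [0.532 0.29  0.134] [222.1 192.8] (221.71428571428572, 191.57142857142858)
0.6 [0.537 0.29  0.131] [222.3 191.6] (221.71428571428572, 191.57142857142858)
0.7 [0.541 0.29  0.128] [222.4 190.5] (221.71428571428572, 191.57142857142858)
0.8 [0.545 0.289 0.124] [222.6 189.5] (221.71428571428572, 191.57142857142858)
0.9 [0.549 0.289 0.12 ] [222.7 188.6] (221.71428571428572, 191.57142857142858)
1.0 [0.552 0.289 0.116] [222.9 187.9] (221.71428571428572, 191.57142857142858)
[0.591 0.323 0.078]
[0.586 0.252 0.078]
[0.413 0.336 0.078]
[0.408 0.266 0.078]
shift mm [-608.2  729.9   21.6] turn [ 2.000e-03  1.000e-03 -1.183e+00] tcp target [0.545 0.29  0.271]
```

```bash
python3 -m pendant '[[[-30,36,1],[0,0,-0.06]],[[-61,73,2],[0,0,-0.12]],[[-91,109,3],[0,0,-0.18]],[[-122,146,4],[0,0,-0.24]],[[-152,182,5],[0,0,-0.3]],[[-183,219,6],[0,0,-0.36]],[[-213,255,8],[0,0,-0.42]],[[-244,292,9],[0,0,-0.48]],[[-274,328,10],[0,0,-0.54]],[[-304,365,11],[0,0,-0.6]]]' 0.8; python3 -c "
from h import *
go([.545,.29,.22],Rdown(176))"
```

```text
time_s: 1.1
tcp_pos: [0.3701, -0.1501, 0.2812]
ee_rot: [[-0.606, -0.796, 0.0], [-0.796, 0.606, 0.0], [-0.0, -0.0, -1.0]]
wrist_force: [1.3, 0.1, -0.7]
gripper_width: 0.801
gripper_force: 0.0
shift mm [-456.2  127.4   10.3] turn [-0.     0.    -0.581] tcp target [0.545 0.29  0.271]
```

```bash
python3 -m pendant '[[[-45,13,1],[0,0,-0.06]],[[-91,26,2],[0,0,-0.12]],[[-137,38,3],[0,0,-0.18]],[[-183,51,4],[0,0,-0.24]],[[-228,64,5],[0,0,-0.3]],[[-274,77,6],[0,0,-0.36]],[[-320,90,8],[0,0,-0.42]],[[-365,102,9],[0,0,-0.48]],[[-411,115,10],[0,0,-0.54]],[[-456,127,10],[0,0,-0.58]]]'; python3 -c "
from h import *
c=cap('wrist'); cv2.imwrite('pics/w.png',cv2.resize(c['frame'][:,:,::-1],(800,600),interpolation=cv2.INTER_CUBIC))
go([.537,.29,.131],Rdown(176))
print(r.sense()['tcp_pos'],r.sense()['joints'])"
```

```text
time_s: 2.1
tcp_pos: [0.5463, 0.2892, 0.2705]
ee_rot: [[-0.071, -0.998, -0.001], [-0.998, 0.071, -0.001], [0.001, 0.001, -1.0]]
wrist_force: [1.0, -0.3, 0.5]
gripper_width: 0.799
gripper_force: 0.0
shift mm [ 5.9 12.1 87.5] turn [-0.003  0.002  0.004] tcp target [0.537 0.29  0.182]
[0.54923542 0.29497143 0.26952883] [ 4.31095520e+01  2.27207754e+01 -1.86760367e+00  5.37500253e-02
 -6.52302503e+01 -4.69056443e+01]
```

View pics/w.png

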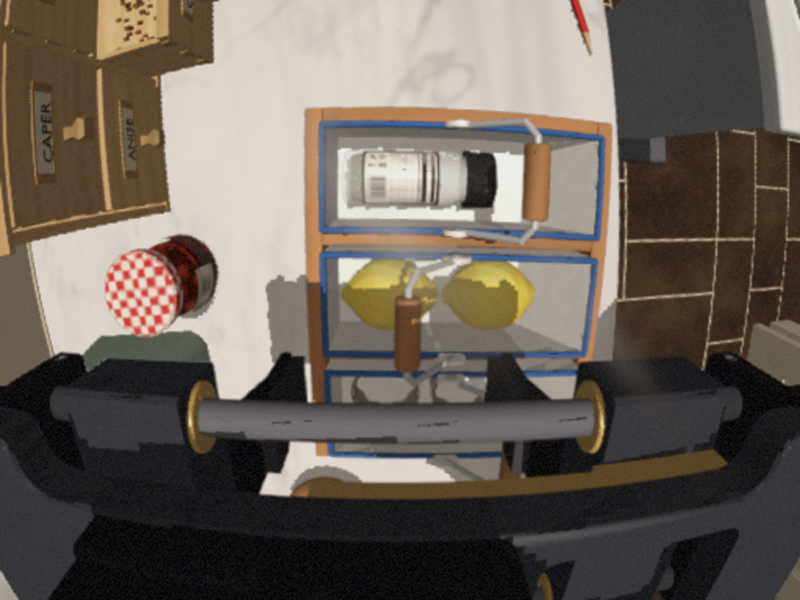

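The wrist view shows the lemon bin with its rim corners at (322,255), (597,257), (592,355) and (325,357), the grip centred at (407,334), and the lemons at (390,293) and (487,294).

```bash
python3 - <<'E'
from h import *
c=load('wrist'); k=.64
for p in [(322,255),(597,257),(592,355),(325,357)]: print(at(c,p[0]*k,p[1]*k,.078,True).round(4))
for z in (.124,.131,.137): print(z,at(c,407*k,334*k,z,True).round(4))
E
```

```text
[0.5903 0.2588 0.078 ]
[0.411 0.271 0.078]
[0.4112 0.3408 0.078 ]
[0.5961 0.327  0.078 ]
0.124 [0.5407 0.2987 0.124 ]
0.131 [0.5407 0.2963 0.131 ]
0.137 [0.5407 0.2942 0.137 ]
```

```bash
python3 -c "
from h import *
R=Rdown(176); s=r.sense();print(s['tcp_pos'],s['wrist_force'])
go([.539,.295,.129],R);go([.503,.297,.139],R)"
```

```text
[0.54923542 0.29497143 0.26952883] [5.35623197 4.47986659 1.68974382]
shift mm [ 0.8 10.5 89.5] turn [-0.003  0.002  0.004] tcp target [0.539 0.295 0.18 ]
shift mm [ 1.2 46.5 79.4] turn [-0.003  0.002  0.004] tcp target [0.503 0.297 0.19 ]
```

```bash
python3 -m pendant '[[[-4,6,20],[0,0,0]],[[-4,6,45],[0,0,0]],[[-4,6,70],[0,0,0]],[[-4,6,85],[0,0,0]],[[-4,6,91],[0,0,0]],[[-4,6,91],[0,0,0]],[[-4,6,91],[0,0,0]]]' 0.6; python3 -c "
from h import *
c=cap('wrist'); cv2.imwrite('pics/w2.png',cv2.resize(c['frame'][:,:,::-1],(800,600),interpolation=cv2.INTER_CUBIC))
R=Rdown(176)
go([.539,.295,.129],R);go([.503,.297,.139],R)"
```

```text
time_s: 2.85
tcp_pos: [0.5409, 0.292, 0.1811]
ee_rot: [[-0.073, -0.997, 0.001], [-0.997, 0.073, 0.001], [-0.001, -0.001, -1.0]]
wrist_force: [-0.2, 0.3, 0.4]
gripper_width: 0.602
gripper_force: 0.0
shift mm [-2.7  2.2  1.4] turn [-0.002  0.001 -0.003] tcp target [0.539 0.295 0.18 ]
shift mm [-2.1 38.3 -8.7] turn [-0.002  0.001 -0.003] tcp target [0.503 0.297 0.19 ]
```

View pics/w2.png

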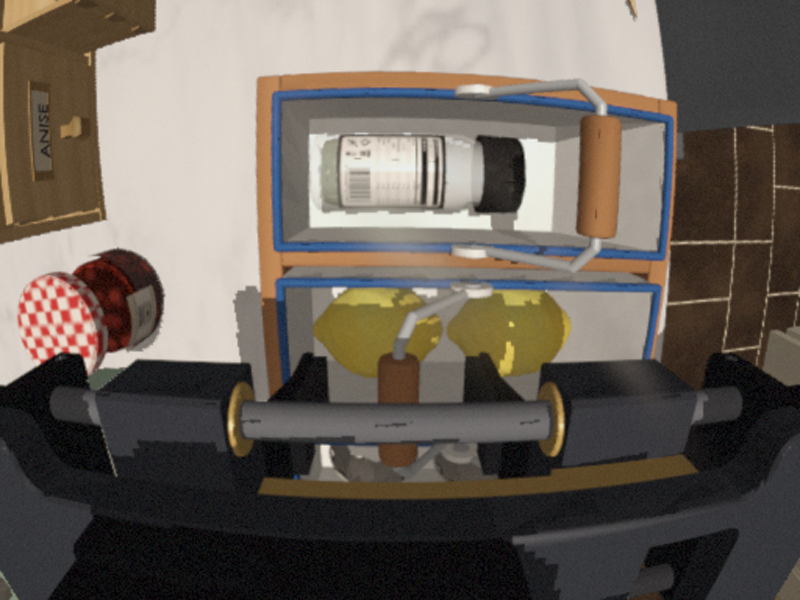

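The sleeve at (398,410) sits midway between the open fingers at (310,410) and (490,410). I'll narrow the fingers round it, swing the bail up along its arc, then close.

```bash
python3 -m pendant '[[[-2,1,1],[0,0,0]],[[-2,1,1],[0,0,0]],[[-2,1,1],[0,0,0]],[[-2,8,-2],[0,0,0]],[[-2,15,-5],[0,0,0]],[[-2,22,-7],[0,0,0]],[[-2,29,-8],[0,0,0]],[[-2,35,-8],[0,0,0]],[[-2,38,-8],[0,0,0]],[[-2,38,-8],[0,0,0]]]' 0.3;  python3 -m pendant '[[[0,0,0],[0,0,0]],[[0,0,0],[0,0,0]],[[0,0,0],[0,0,0]],[[0,0,0],[0,0,0]],[[0,0,0],[0,0,0]]]' 0; python3 -c "
from h import *
c=cap('wrist'); cv2.imwrite('pics/w3.png',cv2.resize(c['frame'][:,:,::-1],(800,600),interpolation=cv2.INTER_CUBIC))
R=Rdown(176)
go([.503,.297,.139],R)"
```

```text
time_s: 3.9
tcp_pos: [0.5019, 0.2965, 0.188]
ee_rot: [[-0.073, -0.997, -0.001], [-0.997, 0.073, -0.001], [0.001, 0.001, -1.0]]
wrist_force: [0.5, 1.0, 0.2]
gripper_width: 0.303
gripper_force: 0.0
time_s: 4.4
tcp_pos: [0.5029, 0.2965, 0.1881]
ee_rot: [[-0.073, -0.997, 0.0], [-0.997, 0.073, -0.0], [0.0, -0.0, -1.0]]
wrist_force: [1.6, -0.2, -0.2]
gripper_width: 0.148
gripper_force: 29.9
shift mm [-0.5 -0.1 -1.9] turn [-0.    -0.    -0.003] tcp target [0.503 0.297 0.19 ]
```

View pics/w3.png

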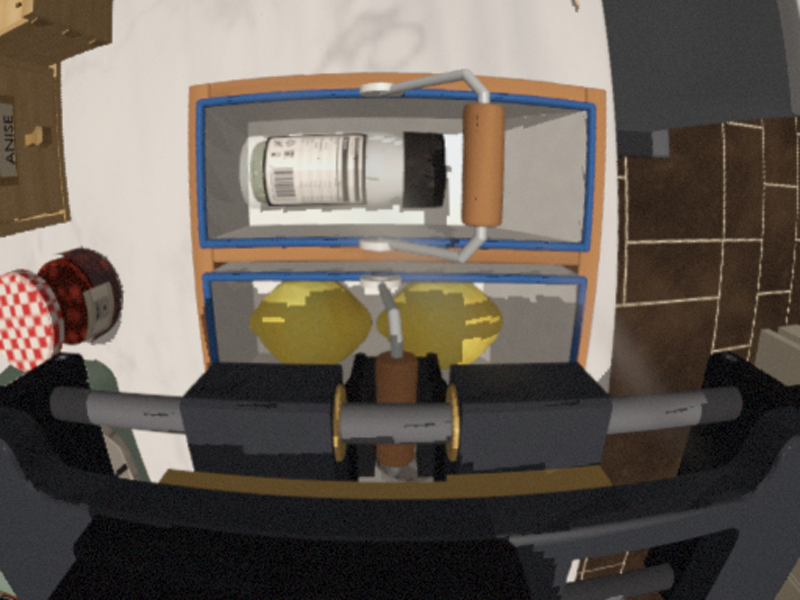

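The handle is gripped and close to upright, with the sleeve at (397,410) between the pads. Now the straight lift.

```bash
python3 -m pendant '[[[0,-1,-3],[0,0,0]],[[0,-1,-8],[0,0,0]],[[0,-1,-15],[0,0,0]],[[0,-1,-23],[0,0,0]],[[0,-1,-31],[0,0,0]],[[0,-1,-40],[0,0,0]],[[0,-1,-50],[0,0,0]],[[0,-1,-60],[0,0,0]],[[0,-1,-72],[0,0,0]],[[0,-1,-84],[0,0,0]]]';  python3 -m pendant '[[[0,0,-12],[0,0,0]],[[0,0,-26],[0,0,0]],[[0,0,-40],[0,0,0]],[[0,0,-52],[0,0,0]],[[0,0,-60],[0,0,0]],[[0,0,-64],[0,0,0]],[[0,0,-65],[0,0,0]],[[0,0,-65],[0,0,0]]]'; python3 -c "
from h import *
a=cap('scene');b=cap('wrist')
A=cv2.resize(a['frame'][150:290,200:380,::-1],None,fx=4,fy=4,interpolation=cv2.INTER_CUBIC)
cv2.imwrite('pics/s2.png',A)
go([.50,.015,.3],Rdown(270))
print(r.sense()['joints'])"
```

```text
time_s: 5.45
tcp_pos: [0.5038, 0.2965, 0.2734]
ee_rot: [[-0.073, -0.997, 0.0], [-0.997, 0.073, 0.0], [-0.0, -0.0, -1.0]]
wrist_force: [-0.2, -0.0, -4.4]
gripper_width: 0.146
gripper_force: 30.1
time_s: 6.25
tcp_pos: [0.5036, 0.2964, 0.3368]
ee_rot: [[-0.073, -0.997, -0.001], [-0.997, 0.073, -0.0], [0.001, 0.001, -1.0]]
wrist_force: [-0.2, -0.1, -4.6]
gripper_width: 0.145
gripper_force: 30.1
shift mm [280.9 -17.  -14.3] turn [ 0.002  0.    -1.644] tcp target [0.5   0.015 0.351]
[ 4.63454125e+01  1.65355327e+01 -1.25314094e+00 -1.60081390e-02
 -7.23014691e+01 -5.05272533e+01]
```

View pics/s2.png

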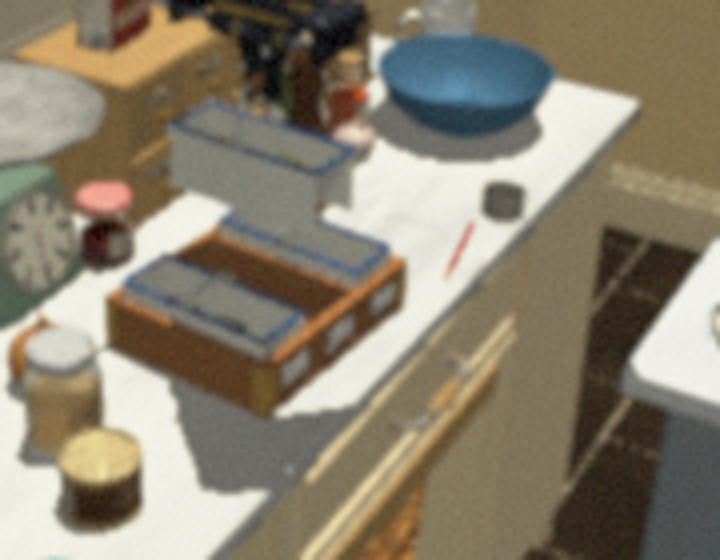

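The bin hangs level and clear of the organiser, at (260,150) in the crop, and the wrist reads 4.6 N. I'll carry it to the bare worktop and turn it so its front faces the bowl.

```bash
python3 -m pendant '[[[5,0,0],[0,0,-0.03]],[[15,-1,0],[0,0,-0.09]],[[28,-2,0],[0,0,-0.16]],[[43,-3,0],[0,0,-0.24]],[[60,-4,0],[0,0,-0.33]],[[77,-5,0],[0,0,-0.42]],[[94,-6,0],[0,0,-0.51]],[[111,-7,0],[0,0,-0.6]],[[128,-8,0],[0,0,-0.7]],[[145,-9,0],[0,0,-0.8]]]';  python3 -c "
from h import *
go([.50,.015,.287],Rdown(270))"
```

```text
time_s: 7.35
tcp_pos: [0.5019, 0.1504, 0.3368]
ee_rot: [[0.668, -0.744, -0.001], [-0.744, -0.668, -0.001], [-0.0, 0.001, -1.0]]
wrist_force: [0.0, -0.9, -4.2]
gripper_width: 0.146
gripper_force: 30.1
shift mm [99.5 91.9 -1.1] turn [ 0.001  0.001 -0.84 ] tcp target [0.5   0.015 0.338]
```

```bash
python3 -m pendant '[[[11,10,0],[0,0,-0.1]],[[23,21,0],[0,0,-0.2]],[[35,32,0],[0,0,-0.3]],[[47,43,0],[0,0,-0.4]],[[59,54,0],[0,0,-0.5]],[[71,65,0],[0,0,-0.6]],[[82,75,0],[0,0,-0.69]],[[91,84,0],[0,0,-0.77]],[[97,90,0],[0,0,-0.82]],[[99,92,0],[0,0,-0.84]]]';  python3 -m pendant '[[[0,0,3],[0,0,0]],[[0,0,12],[0,0,0]],[[0,0,27],[0,0,0]],[[0,0,45],[0,0,0]],[[0,0,65],[0,0,0]],[[0,0,85],[0,0,0]],[[0,0,105],[0,0,0]],[[0,0,122],[0,0,0]],[[0,0,134],[0,0,0]],[[0,0,142],[0,0,0]]]'; python3 -m pendant '[[[0,0,4],[0,0,0]],[[0,0,7],[0,0,0]],[[0,0,9],[0,0,0]],[[0,0,11],[0,0,0]],[[0,0,11],[0,0,0]]]'; python3 -c "
from h import *
go([.50,.015,.129],Rdown(270))"
```

```text
time_s: 8.35
tcp_pos: [0.4989, 0.0153, 0.3369]
ee_rot: [[1.0, -0.004, -0.001], [-0.004, -1.0, -0.0], [-0.001, 0.0, -1.0]]
wrist_force: [-0.5, 0.1, -4.7]
gripper_width: 0.147
gripper_force: 30.1
time_s: 9.35
tcp_pos: [0.4987, 0.0164, 0.1936]
ee_rot: [[1.0, -0.004, -0.002], [-0.004, -1.0, -0.001], [-0.002, 0.001, -1.0]]
wrist_force: [0.4, -0.6, -4.0]
gripper_width: 0.15
gripper_force: 30.1
time_s: 9.85
tcp_pos: [0.4993, 0.0161, 0.1844]
ee_rot: [[1.0, -0.004, 0.0], [-0.004, -1.0, 0.0], [0.0, -0.0, -1.0]]
wrist_force: [-0.1, -0.4, -3.8]
gripper_width: 0.149
gripper_force: 30.1
shift mm [0.7 1.1 4.4] turn [-0.    -0.    -0.004] tcp target [0.5   0.015 0.18 ]
```

```bash
python3 -m pendant '[[[0,0,1],[0,0,0]],[[0,0,2],[0,0,0]],[[0,0,3],[0,0,0]],[[0,0,4],[0,0,0]],[[0,0,4],[0,0,0]]]'; python3 -m pendant '[[[0,0,0.5],[0,0,0]],[[0,0,1],[0,0,0]],[[0,0,1],[0,0,0]],[[0,0,1],[0,0,0]]]'
```

```text
time_s: 10.35
tcp_pos: [0.4993, 0.0161, 0.1802]
ee_rot: [[1.0, -0.004, 0.0], [-0.004, -1.0, -0.0], [0.0, 0.0, -1.0]]
wrist_force: [0.1, 0.3, -4.5]
gripper_width: 0.147
gripper_force: 30.1
time_s: 10.75
tcp_pos: [0.4995, 0.0161, 0.1801]
ee_rot: [[1.0, -0.003, 0.001], [-0.003, -1.0, -0.0], [0.001, 0.0, -1.0]]
wrist_force: [-2.7, -2.0, 5.8]
gripper_width: 0.146
gripper_force: 29.5
```

```bash
python3 -m pendant '[[[0,0,-1],[0,0,0]],[[0,0,-1],[0,0,0]],[[0,0,-1],[0,0,0]],[[0,0,-1],[0,0,0]]]' 0.4; python3 -m pendant '[[[0,0,-5],[0,0,0]],[[0,0,-20],[0,0,0]],[[0,0,-45],[0,0,0]],[[0,0,-80],[0,0,0]],[[0,0,-115],[0,0,0]],[[0,0,-135],[0,0,0]],[[0,0,-140],[0,0,0]]]'; python3 -c "
from h import *
c=cap('scene')
go([.4995,.150,.20],Rdown(180,40))"
```

```text
time_s: 11.15
tcp_pos: [0.4993, 0.0162, 0.1801]
ee_rot: [[1.0, -0.004, 0.0], [-0.004, -1.0, 0.0], [0.0, -0.0, -1.0]]
wrist_force: [-0.7, 0.1, -0.0]
gripper_width: 0.375
gripper_force: 0.0
time_s: 11.85
tcp_pos: [0.5002, 0.0163, 0.3234]
ee_rot: [[1.0, -0.004, 0.006], [-0.004, -1.0, 0.002], [0.006, -0.002, -1.0]]
wrist_force: [-0.6, 0.8, -0.0]
gripper_width: 0.402
gripper_force: 0.0
shift mm [  -1.2 -166.4   83.5] turn [-0.549  0.545  1.496] tcp target [0.5   0.183 0.239]
```

```bash
python3 -m pendant '[[[0,-8,0],[0,0,0.1]],[[0,-24,0],[0,0,0.24]],[[0,-41,0],[0,0,0.38]],[[0,-58,0],[0,0,0.52]],[[0,-75,0],[0,0,0.66]],[[0,-92,0],[0,0,0.8]],[[0,-109,0],[0,0,0.94]],[[0,-126,0],[0,0,1.08]],[[0,-143,0],[0,0,1.22]],[[0,-160,0],[0,0,1.36]]]' 1; python3 -c "
from h import *
print(r.sense()['joints'])
go([.4995,.150,.20],Rdown(180,40))"
```

```text
time_s: 12.9
tcp_pos: [0.4992, 0.1766, 0.3182]
ee_rot: [[0.2, -0.98, -0.003], [-0.98, -0.2, -0.002], [0.001, 0.004, -1.0]]
wrist_force: [1.4, 0.2, -0.1]
gripper_width: 0.995
gripper_force: 0.0
[ 3.70276025e+01  1.17356482e+01 -1.03516706e+01 -3.93491765e-02
 -6.81184550e+01 -2.54932037e+01]
shift mm [-6.1 -1.8 79.1] turn [-0.067  0.694  0.194] tcp target [0.5   0.183 0.239]
```

```bash
python3 -m pendant '[[[-1,0,4],[-0.006,0.06,0.02]],[[-2,-1,14],[-0.016,0.16,0.045]],[[-3,-1,27],[-0.027,0.27,0.075]],[[-4,-1,40],[-0.037,0.38,0.11]],[[-5,-2,53],[-0.048,0.49,0.14]],[[-6,-2,65],[-0.057,0.59,0.165]],[[-6,-2,75],[-0.063,0.66,0.185]],[[-6,-2,79],[-0.067,0.694,0.194]],[[-6,-2,79],[-0.067,0.694,0.194]]]'; python3 -c "
from h import *
c=cap('wrist'); cv2.imwrite('pics/w4.png',cv2.resize(c['frame'][:,:,::-1],(800,600),interpolation=cv2.INTER_CUBIC))
print(r.sense()['joints'])
go([.4995,.065,.05],Rdown(180,40))"
```

```text
time_s: 13.8
tcp_pos: [0.5, 0.1823, 0.2391]
ee_rot: [[0.005, -1.0, 0.004], [-0.765, -0.006, -0.644], [0.644, 0.001, -0.765]]
wrist_force: [-0.2, 0.6, 0.3]
gripper_width: 0.994
gripper_force: 0.0
[ 47.56064037  24.84382194 -20.75739219  26.58100674 -77.35766109
 -60.9043197 ]
shift mm [-32.3   1.6 170.2] turn [-0.005  0.001  0.004] tcp target [0.5   0.098 0.089]
```

View pics/w4.png

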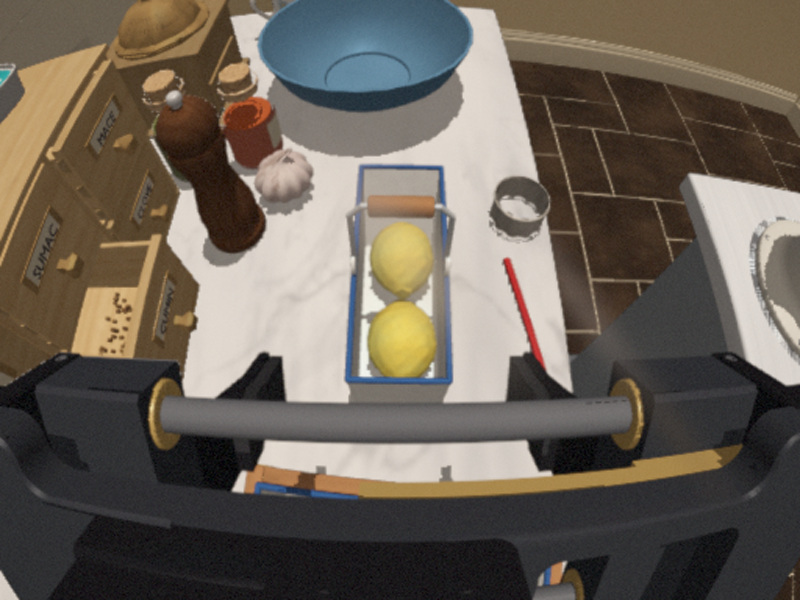

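The bin stands with the handle up and both lemons inside, its rim corners at (347,380), (451,381), (360,167) and (443,167). Next I'll measure those corners and the bowl.

```bash
python3 - <<'E'
from h import *
c=load('wrist'); k=.64
P=[at(c,u*k,v*k,.07,True) for u,v in [(347,380),(451,381),(360,167),(443,167)]]
for p in P: print(p.round(4))
for u,v in [(259,45),(472,40)]: print(at(c,u*k,v*k,.08,True).round(4))
m=np.mean(P,0); d=(P[0]+P[1]-P[2]-P[3])/2; L=np.linalg.norm(d); print(m.round(4),L,np.degrees(np.arctan2(d[1],d[0])))
g=m+d/L*.055; g[2]=.05
go(g,Rdown(np.degrees(np.arctan2(d[1],d[0]))+90,40))
E
```

```text
[0.5316 0.1069 0.07  ]
[0.4647 0.1072 0.07  ]
[ 0.5305 -0.0706  0.07  ]
[ 0.4624 -0.0712  0.07  ]
[ 0.6503 -0.2514  0.08  ]
[ 0.4209 -0.2526  0.08  ]
[0.4973 0.0181 0.07  ] 0.1779446573065047 89.43404519114044
shift mm [-38.5   2.9 165. ] turn [-0.011  0.001  0.012] tcp target [0.498 0.106 0.089]
```

```bash
python3 -m pendant '[[[-2,2,8],[-0.005,0,0.006]],[[-7,2,30],[-0.008,0,0.01]],[[-14,2.5,60],[-0.011,0,0.012]],[[-21,2.5,93],[-0.011,0,0.012]],[[-28,2.5,125],[-0.011,0,0.012]],[[-33,2.5,148],[-0.011,0,0.012]],[[-35,2.5,160],[-0.011,0,0.012]],[[-36,2.5,166],[-0.011,0,0.012]],[[-36,2.5,167],[-0.011,0,0.012]]]'; python3 -m pendant '[[[0,0,0],[0,0,0]],[[0,0,0],[0,0,0]],[[0,0,0],[0,0,0]],[[0,0,0],[0,0,0]],[[0,0,0],[0,0,0]]]' 0.6; python3 -c "
from h import *
s=r.sense();print(s['tcp_pos']+.051*s['ee_rot'][:,2])
go([.4975,.070,.17],Rdown(180,40))
go([.534,-.06,.25],Rdown(180,40))
go([.534,-.20,.27],Rdown(180,40))"
```

```text
time_s: 14.75
tcp_pos: [0.4993, 0.1028, 0.0903]
ee_rot: [[-0.01, -1.0, -0.005], [-0.768, 0.011, -0.641], [0.641, -0.003, -0.768]]
wrist_force: [-0.3, -0.1, 0.1]
gripper_width: 1.0
gripper_force: 0.0
time_s: 15.25
tcp_pos: [0.4992, 0.1035, 0.0905]
ee_rot: [[-0.01, -1.0, -0.004], [-0.768, 0.01, -0.641], [0.641, -0.003, -0.768]]
wrist_force: [-2.1, 3.4, 4.3]
gripper_width: 0.775
gripper_force: 30.0
[0.49898069 0.07078251 0.05139475]
shift mm [ 76.5   1.3 -90.5] turn [ 0.004  0.002 -0.01 ] tcp target [0.498 0.103 0.209]
shift mm [227.2 -36.8 -68.8] turn [ 0.004  0.002 -0.01 ] tcp target [ 0.534 -0.027  0.289]
shift mm [347.5 -38.2   5.6] turn [ 0.004  0.002 -0.01 ] tcp target [ 0.534 -0.167  0.309]
```

```bash
python3 -m pendant '[[[2,0,-2],[0,0,0]],[[7,0,-8],[0,0,0]],[[15,0,-18],[0,0,0]],[[25,0,-30],[0,0,0]],[[37,0,-44],[0,0,0]],[[50,0,-60],[0,0,0]],[[62,0,-74],[0,0,0]],[[71,0,-85],[0,0,0]],[[76,0,-91],[0,0,0]],[[77,0,-92],[0,0,0]]]'; python3 -c "
from h import *
go([.534,-.19,.30],Rdown(180,40))"
```

```text
time_s: 16.25
tcp_pos: [0.4988, 0.103, 0.2108]
ee_rot: [[-0.01, -1.0, -0.004], [-0.768, 0.01, -0.64], [0.64, -0.004, -0.768]]
wrist_force: [0.2, 0.4, -4.8]
gripper_width: 0.779
gripper_force: 30.0
shift mm [281.6 -38.4  67.8] turn [ 0.004  0.004 -0.01 ] tcp target [ 0.534 -0.157  0.339]
```

```bash
python3 -m pendant '[[[8,-1,2],[0,0,0]],[[26,-4,6],[0,0,0]],[[54,-7,13],[0,0,-0.002]],[[88,-12,21],[0,0,-0.004]],[[125,-17,30],[0,0,-0.005]],[[162,-22,39],[0.001,0,-0.006]],[[199,-27,48],[0.002,0,-0.008]],[[233,-32,56],[0.003,0,-0.01]],[[260,-36,63],[0.004,0,-0.01]],[[275,-38,66],[0.004,0,-0.01]]]'; python3 -c "
from h import *
print(r.sense()['joints'])
for t,y,z in [(0,-.195,.29),(-30,-.20,.28),(-60,-.215,.265),(-65,-.22,.26)]: print(t);go([.534,y,z],Rdown(180,t))"
```

```text
time_s: 17.25
tcp_pos: [0.5323, -0.1541, 0.3362]
ee_rot: [[-0.002, -1.0, -0.005], [-0.767, 0.004, -0.642], [0.642, 0.003, -0.767]]
wrist_force: [-0.5, -0.0, -4.5]
gripper_width: 0.782
gripper_force: 30.0
[ 12.46058261  13.27897883 -27.42000164  42.83445737 -66.95536001
 -36.32744034]
0
shift mm [34.5 -1.9 22.5] turn [ 0.004 -0.697 -0.003] tcp target [ 0.534 -0.195  0.341]
-30
shift mm [47.1 -2.1 55. ] turn [ 0.003 -1.22  -0.004] tcp target [ 0.534 -0.226  0.324]
-60
shift mm [ 51.3  -2.3 102.4] turn [ 0.002 -1.744 -0.005] tcp target [ 0.534 -0.259  0.291]
-65
shift mm [ 50.9  -2.4 113.8] turn [ 0.002 -1.831 -0.006] tcp target [ 0.534 -0.266  0.282]
```

```bash
python3 -m pendant '[[[2,0,1],[0,-0.05,0]],[[6,0,2],[0,-0.13,0]],[[11,-1,4],[0.001,-0.22,0]],[[15,-1,6],[0.001,-0.31,0]],[[20,-1,9],[0.002,-0.4,0]],[[25,-2,13],[0.002,-0.5,0]],[[30,-2,18],[0.003,-0.6,-0.001]],[[34,-2,22],[0.003,-0.7,-0.002]],[[37,-2,28],[0.003,-0.79,-0.003]],[[39,-2,33],[0.003,-0.87,-0.004]]]'; python3 -c "
from h import *
for t,y,z in [(-30,-.20,.28),(-45,-.207,.272),(-60,-.215,.265),(-70,-.22,.26)]: print(t);go([.534,y,z],Rdown(180,t))"
```

```text
time_s: 18.25
tcp_pos: [0.5345, -0.2028, 0.3347]
ee_rot: [[0.004, -1.0, -0.004], [-0.984, -0.005, 0.177], [-0.177, 0.003, -0.984]]
wrist_force: [0.2, 0.1, -4.0]
gripper_width: 0.781
gripper_force: 30.0
-30
shift mm [24.2  0.6  6.3] turn [ 0.005 -0.346  0.003] tcp target [ 0.534 -0.226  0.324]
-45
shift mm [44.4  0.6 19.1] turn [ 0.005 -0.608  0.003] tcp target [ 0.534 -0.243  0.308]
-60
shift mm [63.3  0.6 33.5] turn [ 0.005 -0.869  0.002] tcp target [ 0.534 -0.259  0.291]
-70
shift mm [74.2  0.6 44.8] turn [ 0.006 -1.044  0.002] tcp target [ 0.534 -0.268  0.277]
```

```bash
python3 -m pendant '[[[5,0,1],[0,-0.07,0]],[[11,0,3],[0,-0.16,0]],[[18,0,5],[0.002,-0.25,0]],[[24,0,6],[0.003,-0.35,0]],[[32,0,11],[0.004,-0.45,0]],[[40,0,16],[0.005,-0.55,0]],[[48,0,21],[0.005,-0.65,0]],[[55,0,27],[0.005,-0.76,0]],[[63,0,33],[0.005,-0.87,0]],[[69,0,39],[0.005,-0.95,0]]]'; python3 -m pendant '[[[0,0,0],[0,0,0]],[[0,0,0],[0,0,0]],[[0,0,0],[0,0,0]],[[0,0,0],[0,0,0]],[[0,0,0],[0,0,0]],[[0,0,0],[0,0,0]],[[0,0,0],[0,0,0]],[[0,0,0],[0,0,0]]]'; python3 -c "
from h import *
a=cap('top'); b=cap('scene')
A=cv2.resize(a['frame'][145:245,320:440,::-1],(600,500),interpolation=cv2.INTER_CUBIC)
cv2.imwrite('pics/p1.png',A)
print(r.sense()['wrist_force'])"
```

```text
time_s: 19.25
tcp_pos: [0.5348, -0.2649, 0.2833]
ee_rot: [[0.002, -1.0, -0.001], [-0.429, -0.001, 0.903], [-0.903, -0.001, -0.429]]
wrist_force: [-0.1, -0.7, -2.3]
gripper_width: 0.779
gripper_force: 30.0
time_s: 20.05
tcp_pos: [0.5361, -0.263, 0.2852]
ee_rot: [[0.005, -1.0, 0.001], [-0.432, -0.002, 0.902], [-0.902, -0.005, -0.432]]
wrist_force: [0.3, 0.2, -2.0]
gripper_width: 0.777
gripper_force: 30.0
[-0.61352233  0.12940126 -2.30753563]
```

View pics/p1.png

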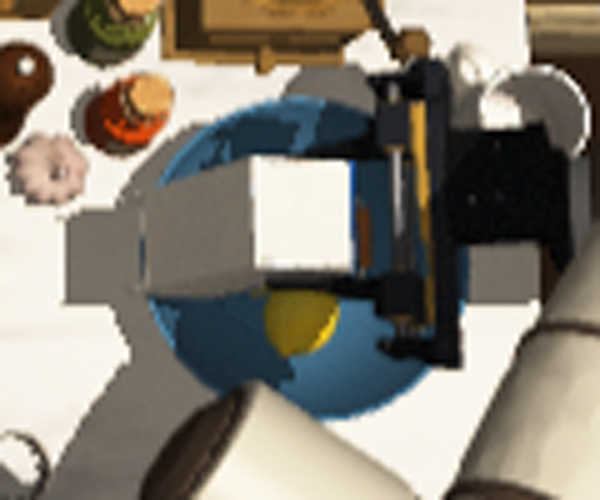

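A lemon shows at (300,320) in the bowl, and the load fell from 4.6 to about 2.1 N, so both lemons are out. I'll turn the bin back.

```bash
python3 -c "
from h import *
for t,y,z in [(-45,-.21,.275),(-25,-.20,.285),(-10,-.195,.29)]: print(t);go([.534,y,z],Rdown(180,t))"
```

```text
-45
shift mm [-30.9   1.9   4.2] turn [-0.002  0.339  0.005] tcp target [ 0.534 -0.246  0.311]
-25
shift mm [-59.6   1.8  17.6] turn [-0.002  0.688  0.004] tcp target [ 0.534 -0.222  0.331]
-10
shift mm [-75.4   1.7  29.7] turn [-0.003  0.949  0.004] tcp target [ 0.534 -0.204  0.34 ]
```

```bash
python3 -m pendant '[[[-7,0,0],[0,0.07,0]],[[-15,1,1],[0,0.16,0]],[[-23,1,2],[0,0.25,0]],[[-31,2,4],[0,0.34,0]],[[-40,2,8],[0,0.45,0]],[[-49,2,12],[0,0.56,0]],[[-59,2,17],[0,0.68,0]],[[-66,2,22],[0,0.79,0]],[[-72,2,27],[0,0.89,0]],[[-75,2,30],[0,0.95,0]]]'; python3 -c "
from h import *
for t,y,z in [(15,-.19,.295),(40,-.19,.30)]: print(t);go([.534,y,z],Rdown(180,t))"
```

```text
time_s: 21.15
tcp_pos: [0.5334, -0.2023, 0.3407]
ee_rot: [[0.004, -1.0, 0.005], [-0.985, -0.003, 0.171], [-0.171, -0.006, -0.985]]
wrist_force: [-0.3, 0.2, -2.4]
gripper_width: 0.782
gripper_force: 30.0
15
shift mm [-25.7  -0.7   0.8] turn [-0.006  0.434  0.003] tcp target [ 0.534 -0.177  0.344]
40
shift mm [-44.1  -0.7   9.3] turn [-0.006  0.87   0.002] tcp target [ 0.534 -0.157  0.339]
```

```bash
python3 -m pendant '[[[-3,0,0],[0,0.05,0]],[[-8,0,0],[-0.001,0.14,0]],[[-14,0,0],[-0.002,0.24,0]],[[-20,0,0],[-0.003,0.34,0]],[[-26,0,1],[-0.004,0.44,0]],[[-31,0,3],[-0.004,0.54,0]],[[-36,-1,5],[-0.005,0.64,0]],[[-40,-1,7],[-0.005,0.74,0]],[[-43,-1,9],[-0.006,0.82,0.002]],[[-44,-1,9],[-0.006,0.87,0.002]]]'; python3 -c "
from h import *
R=Rdown(179.5,40)
go([.499,.071,.17],R)"
```

```text
time_s: 22.15
tcp_pos: [0.5339, -0.1583, 0.3375]
ee_rot: [[0.0, -1.0, -0.003], [-0.766, 0.002, -0.643], [0.643, 0.002, -0.766]]
wrist_force: [-0.5, -1.1, -1.6]
gripper_width: 0.778
gripper_force: 30.0
shift mm [-283.3   34.8  -69.9] turn [-0.003  0.     0.007] tcp target [0.499 0.104 0.209]
```

```bash
python3 -m pendant '[[[-8,1,-2],[0,0,0]],[[-26,3,-6],[0,0,0]],[[-54,6,-13],[0,0,0]],[[-90,11,-22],[0,0,0.002]],[[-127,15,-31],[0,0,0.004]],[[-164,20,-40],[-0.001,0,0.006]],[[-201,25,-49],[-0.002,0,0.007]],[[-237,29,-58],[-0.003,0,0.007]],[[-267,33,-66],[-0.003,0,0.007]],[[-283,35,-70],[-0.003,0,0.007]]]'; python3 -m pendant '[[[0,0,0],[0,0,0]],[[-2,0,2],[0,0,0]],[[-9,0,11],[0,0,0]],[[-20,0,24],[0,0,0]],[[-33,0,40],[0,0,0]],[[-46,0,55],[0,0,0]],[[-57,0,68],[0,0,0]],[[-63,0,76],[0,0,0]],[[-66,0,79],[0,0,0]],[[-66,0,79],[0,0,0]]]'; python3 -c "
from h import *
R=Rdown(179.5,40)
go([.499,.071,.0514],R)
b=cap('scene')
A=cv2.resize(b['frame'][140:240,230:380,::-1],None,fx=5,fy=5,interpolation=cv2.INTER_CUBIC)
cv2.imwrite('pics/s3.png',A)"
```

```text
time_s: 23.15
tcp_pos: [0.5001, 0.1057, 0.2099]
ee_rot: [[-0.007, -1.0, -0.004], [-0.769, 0.008, -0.639], [0.639, -0.002, -0.769]]
wrist_force: [0.1, 0.4, -0.5]
gripper_width: 0.779
gripper_force: 30.0
time_s: 24.15
tcp_pos: [0.5004, 0.1028, 0.1076]
ee_rot: [[-0.009, -1.0, -0.005], [-0.767, 0.01, -0.641], [0.641, -0.001, -0.767]]
wrist_force: [-0.5, 0.0, -1.0]
gripper_width: 0.779
gripper_force: 30.0
shift mm [-11.8   1.1  12.5] turn [-0.     0.002 -0.002] tcp target [0.499 0.104 0.09 ]
```

View pics/s3.png

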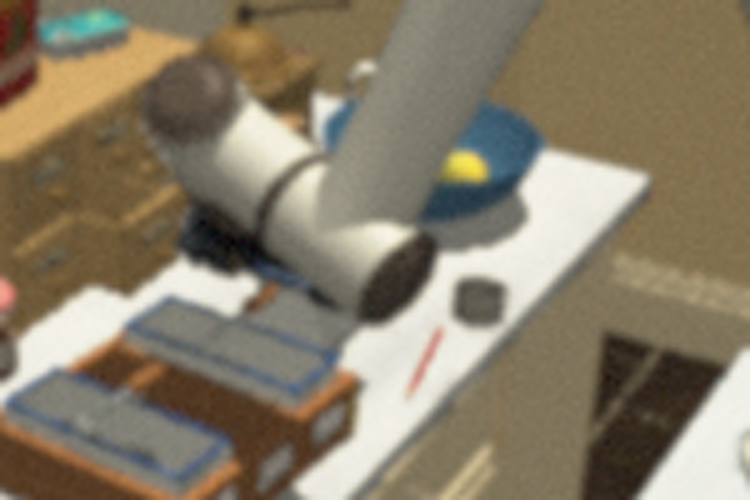

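The arm hides the bin in this view, though a lemon shows in the bowl at (463,165). My picture budget is used up, so I'll check the bin's pose in the grip and the lemons numerically, from the colours in the wrist image.

```bash
python3 - <<'E'
from h import *
c=cap('wrist'); s=r.sense(); hsv=cv2.cvtColor(c['frame'],cv2.COLOR_RGB2HSV)
blue=cv2.inRange(hsv,(105,130,50),(125,255,255)); yel=cv2.inRange(hsv,(22,130,80),(34,255,255))
Rg=np.array([[-.01,-1,-.004],[-.768,.010,-.641],[.641,-.003,-.768]]); tg=np.array([.4992,.1035,.0905])
print('tcp',s['tcp_pos'],s['wrist_force'])
for n,p in dict(rearL=(.5316,.1055,.07),rearR=(.4647,.1055,.07),frontL=(.5305,-.0715,.07),frontR=(.4624,-.0715,.07)).items():
    q=Rg.T@(np.array(p)-tg); w=s['ee_rot']@q+s['tcp_pos']; print(n,w.round(3),proj(c,w,True).round(1))
for nm,m in (('blue',blue),('yel',yel)):
    k,l,st,ce=cv2.connectedComponentsWithStats(m)
    print(nm,[(list(x[:5]),y.round().tolist()) for x,y in zip(st[1:],ce[1:]) if x[4]>25])
E
```

```text
tcp [0.50069176 0.10333125 0.10839545] [ 0.0829284   0.55836512 -2.7953967 ]
rearL [0.533 0.105 0.088] [183.2 318.8]
rearR [0.466 0.105 0.088] [327.3 316.9]
frontL [ 0.532 -0.072  0.088] [207.8  54. ]
frontR [ 0.464 -0.072  0.088] [300.3  53.2]
blue [([np.int32(300), np.int32(82), np.int32(13), np.int32(65), np.int32(299)], [306.0, 113.0]), ([np.int32(194), np.int32(114), np.int32(7), np.int32(33), np.int32(109)], [197.0, 130.0]), ([np.int32(181), np.int32(174), np.int32(15), np.int32(83), np.int32(585)], [188.0, 218.0]), ([np.int32(312), np.int32(174), np.int32(7), np.int32(22), np.int32(71)], [315.0, 182.0]), ([np.int32(318), np.int32(240), np.int32(7), np.int32(16), np.int32(83)], [321.0, 249.0]), ([np.int32(179), np.int32(283), np.int32(13), np.int32(35), np.int32(269)], [183.0, 300.0]), ([np.int32(319), np.int32(283), np.int32(9), np.int32(23), np.int32(168)], [323.0, 293.0])]
yel [([np.int32(197), np.int32(0), np.int32(54), np.int32(5), np.int32(201)], [218.0, 2.0])]
```

```bash
python3 - <<'E'
from h import *
c=load('wrist'); F=c['frame'].astype(int)
for x in (215,255,290):
    print(x,[(y,*F[y,x]) for y in range(36,110,4)])
E
```

```text
215 [(36, np.int64(111), np.int64(107), np.int64(100)), (40, np.int64(113), np.int64(107), np.int64(99)), (44, np.int64(113), np.int64(109), np.int64(100)), (48, np.int64(145), np.int64(105), np.int64(77)), (52, np.int64(157), np.int64(106), np.int64(64)), (56, np.int64(152), np.int64(103), np.int64(63)), (60, np.int64(143), np.int64(97), np.int64(63)), (64, np.int64(123), np.int64(83), np.int64(50)), (68, np.int64(105), np.int64(69), np.int64(43)), (72, np.int64(88), np.int64(57), np.int64(36)), (76, np.int64(68), np.int64(46), np.int64(31)), (80, np.int64(70), np.int64(52), np.int64(39)), (84, np.int64(153), np.int64(145), np.int64(135)), (88, np.int64(157), np.int64(149), np.int64(140)), (92, np.int64(157), np.int64(149), np.int64(140)), (96, np.int64(157), np.int64(148), np.int64(140)), (100, np.int64(156), np.int64(149), np.int64(137)), (104, np.int64(158), np.int64(150), np.int64(141)), (108, np.int64(156), np.int64(149), np.int64(140))]
255 [(36, np.int64(112), np.int64(107), np.int64(99)), (40, np.int64(111), np.int64(105), np.int64(97)), (44, np.int64(113), np.int64(107), np
[... 1074 characters left out ...]
56, np.int64(163), np.int64(111), np.int64(67)), (60, np.int64(154), np.int64(103), np.int64(64)), (64, np.int64(134), np.int64(87), np.int64(51)), (68, np.int64(119), np.int64(79), np.int64(51)), (72, np.int64(95), np.int64(62), np.int64(40)), (76, np.int64(73), np.int64(46), np.int64(27)), (80, np.int64(60), np.int64(43), np.int64(27)), (84, np.int64(151), np.int64(143), np.int64(133)), (88, np.int64(151), np.int64(143), np.int64(132)), (92, np.int64(153), np.int64(145), np.int64(135)), (96, np.int64(154), np.int64(146), np.int64(137)), (100, np.int64(157), np.int64(150), np.int64(140)), (104, np.int64(153), np.int64(146), np.int64(136)), (108, np.int64(151), np.int64(144), np.int64(135))]
```

The rim lines match the prediction (306 against 306, and 197 against 200), so the bin is level in the grip, and no yellow is left inside it. Now to lower it gently.

```bash
python3 -m pendant '[[[-2,0,3],[0,0,0]],[[-5,0,6],[0,0,0]],[[-8,0,9],[0,0,0]],[[-9,0,11],[0,0,0]],[[-10,0,12],[0,0,0]],[[-10,0,12],[0,0,0]]]';  python3 -m pendant '[[[-0.6,0,0.8],[0,0,0]],[[-1,0,1.2],[0,0,0]],[[-1,0,1.2],[0,0,0]],[[-1,0,1.2],[0,0,0]]]'
```

```text
time_s: 24.85
tcp_pos: [0.5003, 0.1032, 0.092]
ee_rot: [[-0.008, -1.0, -0.005], [-0.767, 0.009, -0.641], [0.641, -0.001, -0.767]]
wrist_force: [0.4, 0.3, -1.2]
gripper_width: 0.777
gripper_force: 30.0
time_s: 25.25
tcp_pos: [0.5004, 0.1033, 0.0907]
ee_rot: [[-0.008, -1.0, -0.004], [-0.767, 0.009, -0.641], [0.641, -0.002, -0.767]]
wrist_force: [0.2, -0.4, -1.5]
gripper_width: 0.779
gripper_force: 30.0
```

```bash
python3 -m pendant '[[[-0.3,0,0.4],[0,0,0]],[[-0.6,0,0.8],[0,0,0]],[[-0.6,0,0.8],[0,0,0]],[[-0.6,0,0.8],[0,0,0]]]'
```

```text
time_s: 25.65
tcp_pos: [0.5004, 0.1033, 0.0905]
ee_rot: [[-0.009, -1.0, -0.004], [-0.767, 0.009, -0.642], [0.642, -0.002, -0.767]]
wrist_force: [-2.5, 1.4, 5.6]
gripper_width: 0.781
gripper_force: 30.0
```

Contact, with a force of +5.6 N. I'll release and back out along the tool axis.

```bash
python3 -m pendant '[[[0,0,-0.5],[0,0,0]],[[0,0,-0.5],[0,0,0]],[[0,0,-0.5],[0,0,0]],[[0,0,-0.5],[0,0,0]],[[0,0,-0.5],[0,0,0]]]' 1; python3 -m pendant '[[[0,0,-4],[0,0,0]],[[0,0,-14],[0,0,0]],[[0,0,-30],[0,0,0]],[[5,0,-55],[0,0,0]],[[12,0,-85],[0,0,0]],[[20,0,-115],[0,0,0]],[[28,0,-145],[0,0,0]],[[34,0,-165],[0,0,0]],[[36,0,-172],[0,0,0]],[[36,0,-172],[0,0,0]]]'; python3 - <<'E'
from h import *
c=cap('wrist'); s=r.sense(); hsv=cv2.cvtColor(c['frame'],cv2.COLOR_RGB2HSV)
blue=cv2.inRange(hsv,(105,130,50),(125,255,255)); yel=cv2.inRange(hsv,(22,130,80),(34,255,255))
print('tcp',s['tcp_pos'],s['wrist_force'],s['gripper_width'])
for n,p in dict(rearL=(.5316,.1055,.07),rearR=(.4647,.1055,.07),frontL=(.5305,-.0715,.07),frontR=(.4624,-.0715,.07),bowlL=(.655,-.279,.08),bowlR=(.415,-.279,.08)).items(): print(n,proj(c,p,True).round(1))
for nm,m in (('blue',blue),('yel',yel)):
    k,l,st,ce=cv2.connectedComponentsWithStats(m)
    print(nm,[(x[:5].tolist(),y.round().tolist()) for x,y in zip(st[1:],ce[1:]) if x[4]>25])
# top view: bin/bowl/lemons vs start
old=load('top')['frame']; c=cap('top'); hsv=cv2.cvtColor(c['frame'],cv2.COLOR_RGB2HSV)
k,l,st,ce=cv2.connectedComponentsWithStats(cv2.inRange(hsv,(22,130,80),(34,255,255)))
print('top yel',[(int(x[4]),y.round(1).tolist(),at(c,*y,.04).round(3)) for x,y in zip(st[1:],ce[1:]) if x[4]>15 and y[0]>300])
E
```

```text
time_s: 26.15
tcp_pos: [0.5003, 0.1035, 0.0899]
ee_rot: [[-0.008, -1.0, -0.005], [-0.767, 0.009, -0.641], [0.641, -0.002, -0.767]]
wrist_force: [0.7, 0.4, 0.1]
gripper_width: 0.993
gripper_force: 0.0
time_s: 27.15
tcp_pos: [0.5008, 0.1869, 0.2459]
ee_rot: [[-0.009, -1.0, -0.003], [-0.769, 0.009, -0.64], [0.64, -0.003, -0.769]]
wrist_force: [-0.8, -0.6, -0.5]
gripper_width: 0.998
gripper_force: 0.0
tcp [0.50042018 0.18615785 0.24481441] [-0.32433114  0.01444077 -1.02859557] 0.9975503272007533
rearL [223.2 238.8]
rearR [288.  238.1]
frontL [229.  106.3]
frontR [281.1 105.9]
bowlL [164.4  22.4]
bowlR [300.   17.8]
blue [([268, 106, 13, 23, 44], [277.0, 115.0]), ([221, 175, 65, 66, 307], [242.0, 226.0]), ([167, 306, 62, 10, 195], [195.0, 310.0]), ([348, 364, 3, 10, 26], [349.0, 369.0])]
yel [([214, 22, 54, 35, 1149], [240.0, 39.0])]
top yel [(28, [344.1, 150.9], array([ 0.711, -0.159,  0.04 ])), (341, [375.7, 202.4], array([ 0.518, -0.272,  0.04 ]))]
```

The bin stands upright and empty where predicted, with its rear rim at row 240 and its front rim at row 106. In the top view the yellow patch in the bowl is 341 px where one lemon would be about 216, so both lemons are there. The gripper is clear of everything, so I'll hand in.

```bash
python3 -m pendant '[[[0,0,0],[0,0,0]],[[0,0,0],[0,0,0]],[[0,0,0],[0,0,0]]]' >/dev/null; python3 -c "
from station import r
print(r.finish_job())"
```

```text
the job is handed in; nothing more can be done
None
```

The job is handed in: I lifted the lemon bin out by its handle and stood it on the worktop, tipped both lemons into the blue bowl, then stood the bin back upright, empty and let go, at about 27 s of the 69 s; the last check was by image code because the 10 pictures were used up, and I didn't re-measure the bowl's position at the end.

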